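Pack salvaged car modules into their trays

TASK

Pack the four salvaged car parts for shipping: put the ribbed engine control unit, the square sensor box, the long narrow coil bar and the round motor each into the empty cardboard tray of its own shape and size, either way round, upright and lying flat on the tray's floor inside the rim. Set them down gently, never let one fall, and leave the glass jar and the small black relay where they are.

Things in the scene. Friction and masses are not known exactly. Their poses are not given: they have to be found in the camera images.
- ecu: Engine control unit: large flat rectangular aluminium box with lengthwise ribs on top and a black connector at one end; 110 long (its x) by 62 wide (its y), 36 high overall; the long sides are flat from 0 to 32 mm up, so it can be gripped across the 62 mm width. Loose, about 0.3 kg, lying flat at any yaw. Origin at the centre of its underside, z up, x along its length; the connector is at +x.
- sensor_box: Square sensor box: aluminium, 54 by 54, 37 high, a dark square plate and four screws on top, flat sides from 0 to 34 mm up. Loose, about 0.18 kg, standing flat at any yaw. Origin at the centre of its underside, z up, x and y square to its sides.
- coil_bar: Ignition coil bar: narrow long black plastic block, 120 long (its x) by 28 wide (its y), 34 high, with three grey round studs 20 across standing on top in a row (top of studs 47 up). Loose, about 0.25 kg, lying flat at any yaw. Origin at the centre of its underside, z up, x along its length.
- motor: Small round motor: upright steel cylinder 46 in diameter, 38 high, with a black connector block 20 by 14 on top in the middle (top 50 up). Loose, about 0.2 kg, standing upright. Origin at the centre of its underside, z up.
- tray_ecu: Open shallow packing tray for the engine control unit, the big rectangle: inside 126 (its x) by 78 (its y), so 8 mm to spare on every side. Fixed to the bench, at any yaw. Brown cardboard, floor 2 mm thick, rim 8 mm above the bench (so 6 mm deep), wall 4 mm thick; origin at the centre of its underside (bench level), z up, x along its length.
- tray_sensor_box: Open shallow packing tray for the square sensor box, a square: inside 70 by 70, so 8 mm to spare on every side. Fixed to the bench, at any yaw. Brown cardboard, floor 2 mm thick, rim 8 mm above the bench (so 6 mm deep), wall 4 mm thick; origin at the centre of its underside (bench level), z up, x and y square to its sides.
- tray_coil_bar: Open shallow packing tray for the ignition coil bar, the narrow rectangle: inside 136 (its x) by 44 (its y), so 8 mm to spare on every side. Fixed to the bench, at any yaw. Brown cardboard, floor 2 mm thick, rim 8 mm above the bench (so 6 mm deep), wall 4 mm thick; origin at the centre of its underside (bench level), z up, x along its length.
- tray_motor: Open shallow packing tray for the round motor, a round dish: inside diameter 62, outside 70, so 8 mm to spare all round. Fixed to the bench, at any yaw. Brown cardboard, floor 2 mm thick, rim 8 mm above the bench (so 6 mm deep), wall 4 mm thick; origin at the centre of its underside (bench level), z up.
- jar: Bystander: small closed jar, 42 in diameter, 55 high, standing loose among the trays and units; origin at the centre of its underside. Leave it where it is.
- relay: Bystander: small spare relay, a black block 26 by 26, 30 high with a steel tab on top (36 high in all), standing loose among the trays and units; origin at the centre of its underside. It has no tray; leave it where it is.
Mind the look-alikes: they are no part of the job. What is shaped like the tray_sensor_box but blue is not meant.

How it is judged:
By the outcome, as a careful person would: the job done as asked, in the order asked, and still so for the second after the job is handed in, with the robot touching nothing.
It also fails if it takes over 106 s, if anything falls off the work surface, if the arm or the gripper's body presses on something with over 40 N, if the wrist force passes 120 N, or if a joint passes its speed limit or range.

ROBOT

A 7-joint arm with a two-finger parallel gripper is mounted at the origin on the work surface. World frame = base frame: x ahead of the robot, y to its left, z up, the work surface at z = 0. Lengths are in m, angles in rad, forces in N, time in s.
With the tool pointing down it reaches from about 0.35 to 0.9 m from the base axis. Payload 7.2 kg.
Tool frame: the origin (TCP) lies between the finger pads; the fingertips stand ctrl.finger_overhang ahead of it and the grasp point (between the pads) lies 11 mm behind it (ctrl.finger_overhang is the distance from the TCP to the fingertips, in m); z points along the fingers, y is the line along which they close (so a half turn about z gives the same grasp; the last joint's range is limited). The gripper opens to 85 mm and grips with 20 to 120 N. Pads are 22 mm wide; open, the fingers measure 114 mm over their backs; the gripper's body (76 mm by 85 mm) begins 54 mm behind the grasp point. The pads swing forward as they close: fully open they stand 13 mm farther back than shut.
Start: joints at [-1.368, 0.411, -0.013, 1.596, 0.006, 1.134, -0.082], TCP at [0.167, 0.602, 0.239] pointing down, gripper open.
Joint ranges: [-2.95, 2.95], [-0.29, 1.99], [-1.47, 1.44], [0.14, 2.54], [-1.03, 4.17], [0.13, 1.85], [-2.86, 2.86]. Speed limits (rad/s): [2.39, 2.39, 3.01, 3.01, 3.14, 3.14, 3.14].

INTERFACE

Orientations are given as [roll, pitch, yaw] about the fixed x, y, z axes, in that order (R = Rz(yaw) Ry(pitch) Rx(roll)).
In Python, from workcell import ctrl gives the robot as it stands.
- The arm moves only by the tool play_rows, never from a script. Its argument "series" is one flat list of numbers, 5 for each row, row after row: the opening, from 0 (shut) to 1 (fully open), then the shift along the world's x, y, z in mm, then the turn about the world's z in degrees. In form: [claw, dx, dy, dz, yaw, claw, dx, dy, dz, yaw, ...]. A call has 1 to 20 rows; each row is the pose to reach, as a shift and turn from the pose commanded when the call began; what a row does not reach only later rows make up. A row lasts 1/10 s, in which the tool goes at most 50 mm and 8.59 degrees, less where a joint would pass 70% of its speed; a pose out of reach is approached as far as the arm can. A call with a gripper value outside its range is refused whole. The fingers move at their own pace and stop on an object; "grip_force" is the grip in N (left out, the last holds). Time passes only in rows, so rows that repeat a pose let the fingers close. It gives the time, the measured TCP pose, the force, the opening and the grip force at its end, in the units of the state.
- ctrl.get_state(): the state, without advancing time (a new reading comes with each control period).
- ctrl.camera(name): name is "scene" or "top" or "wrist"; returns a dict with "image" (384x512x3 uint8, red, green, blue), "intrinsics" (3x3 intrinsics, pixels), "k1" (the pictures are not rectified: a ray, as slopes to the right and down, at radius r is drawn at 1 + k1 r^2 times it, then the intrinsics apply), "R" (3x3) and "t" (3): a world point X has camera coordinates R X + t. Camera axes: x right, y down, z forward; pixel columns grow to the right and rows downward; lengths in m; the calibration is good to about 2 mm. A picture is of the moment at which its call begins. There is no depth.
- ctrl.close_job(): hands the job in; it is judged then, once.
The state is a dict: "time": time; "joint_pos": joint angles; "qd": joint speeds; "effort": joint torques, N m; "tool_pos": TCP position; "ee_rot": TCP orientation; "force": force on the tool from outside, world axes, zero at the start; "wrist_torque": the same for the moment, N m; "grip_width": opening from 0.0 (shut) to 1.0 (fully open); "finger_force": force on a finger pad.
Only numpy, scipy, OpenCV 4.12 (cv2) and the standard library are available. Lean on these libraries where they do the work, as an engineer would, in place of code of your own. Each camera call takes 0.05 s, during which the arm holds its last target. There are 200 camera calls.

## Working session

There is one attempt and no reset: what is moved stays moved. The work goes in short steps, Python scripts to look and compute and a tool call to move; the robot and the scene stay as the last step left them, time stands still between calls to the robot, and variables do not carry over. Pictures are saved under pics/ and viewed, at most 14 in all, crops included, and the job is handed in when it is done.

Besides the shell and the picture viewer there is one more tool, called after ">>>" by a JSON object that holds its "op" and its "data". play_rows: Moves the arm, as the interface text tells. Its arguments: {"type":"object","properties":{"series":{"type":"array","items":{"type":"number"}},"grip_force":{"type":"number"}},"required":["series"]}

```bash
mkdir -p pics
cat > h.py <<'E'
import numpy as np, cv2
from workcell import ctrl
def grab(n,fn=None):
    c=ctrl.camera(n)
    if fn: cv2.imwrite('pics/'+fn,cv2.cvtColor(c['image'],cv2.COLOR_RGB2BGR))
    return c
def ray(c,px):
    px=np.atleast_2d(np.array(px,float)); K=np.array(c['intrinsics'])
    d=np.c_[(px[:,0]-K[0,2])/K[0,0],(px[:,1]-K[1,2])/K[1,1]]; u=d.copy()
    for _ in range(20): u=d/(1+c['k1']*(u**2).sum(1,keepdims=True))
    R=np.array(c['R']);t=np.array(c['t']).ravel()
    return -R.T@t, np.c_[u,np.ones(len(u))]@R
def onz(c,px,z):
    o,d=ray(c,px); return o+d*((z-o[2])/d[:,2])[:,None]
def proj(c,X):
    q=np.atleast_2d(X)@np.array(c['R']).T+np.array(c['t']).ravel(); u=q[:,:2]/q[:,2:]
    u=u*(1+c['k1']*(u**2).sum(1,keepdims=True)); K=np.array(c['intrinsics'])
    return u*[K[0,0],K[1,1]]+K[:2,2]
E
python3 - <<'E'
from h import *
import pickle
d={n:grab(n,n+'0.png') for n in('top','scene')}
pickle.dump(d,open('c0.pkl','wb'))
for n in d: print(n,-np.array(d[n]['R']).T@np.array(d[n]['t']).ravel(),d[n]['k1'],np.array(d[n]['intrinsics'])[0,0])
s=ctrl.get_state();print(s, ctrl.finger_overhang)
E
```

```text
top [ 0.48075595 -0.00286529  1.37997111] -0.0930041781543901 450.05007082111825
scene [1.14176189 0.06858051 0.97832569] -0.03937620727313453 425.7456201413325
{'time': 0.1, 'joint_pos': array([-1.36822604,  0.4118304 , -0.01268051,  1.59697997,  0.00559642,
        1.13428749, -0.08217878]), 'qd': array([ 4.74578617e-04, -1.33890400e-03,  2.59086572e-03, -2.87394806e-03,
        9.51512738e-05,  3.98371596e-04,  4.19675325e-04]), 'effort': array([ 2.45755196e-03, -6.01827621e+01,  6.84200395e-01, -3.00093949e+01,
        1.40454512e-02,  6.24983164e-03, -5.03537777e-06]), 'tool_pos': array([0.16710627, 0.60178877, 0.23852275]), 'ee_rot': array([-3.14012731e+00,  1.13107934e-04,  2.87083758e+00]), 'force': array([-0.67311176, -0.20176356, -0.1474175 ]), 'wrist_torque': array([ 0.05238692, -0.00464363, -0.02165845]), 'finger_force': 0.0, 'grip_width': 1.0007394585700082} 0.008
```

View pics/top0.png

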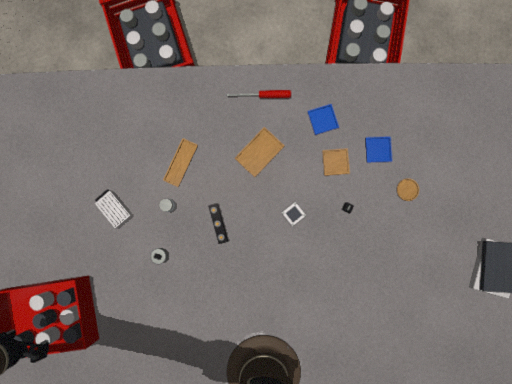

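View pics/scene0.png

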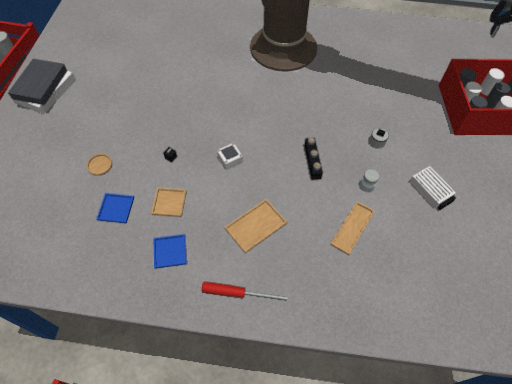

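Candidates in the top view:
- **Parts:** ECU (113,209), motor with black block (160,256), coil bar (218,223), sensor box (293,213).
- **Bystanders:** jar (167,206), relay (348,208).
- **Brown trays:** coil (181,163), ECU (260,152), sensor box (336,162), motor (407,190).
- **Not meant:** blue look-alikes (323,119) and (378,150).

Next I'll check these choices in one enlarged crop and measure them.

Run:
```python
from h import *
import pickle
d=pickle.load(open('c0.pkl','rb'))
c=d['top'];im=c['image']
big=cv2.resize(im[90:280,85:435],None,fx=2.28,fy=2.28,interpolation=cv2.INTER_CUBIC)
cv2.imwrite('pics/crop.png',cv2.cvtColor(big,cv2.COLOR_RGB2BGR))
S=4
def meas(c,mask_fn,z,minA=60):
    im=cv2.resize(c['image'],None,fx=S,fy=S,interpolation=cv2.INTER_CUBIC)
    m=mask_fn(im).astype(np.uint8)
    m=cv2.morphologyEx(m,cv2.MORPH_CLOSE,np.ones((9,9)))
    for k in cv2.findContours(m,cv2.RETR_EXTERNAL,cv2.CHAIN_APPROX_NONE)[0]:
        if cv2.contourArea(k)<minA*S*S or cv2.contourArea(k)>2500*S*S: continue
        px=(k[:,0,:]+.5)/S-.5
        W=onz(c,px,z)[:,:2]
        r=cv2.minAreaRect((W*1000).astype(np.float32))
        bp=cv2.boxPoints(r);e=bp[1]-bp[0];f=bp[2]-bp[1];l=e if np.hypot(*e)>np.hypot(*f) else f
        print(px.mean(0).round(0),'ctr',np.round(r[0],1),'size',np.round(r[1],1),'yaw long',round(np.degrees(np.arctan2(l[1],l[0]))%180,1))
def brown(i):
    i=i.astype(int); return (i[...,0]-i[...,2]>45)&(i[...,1]>70)
def obj(i):
    i=i.astype(int); g=i.mean(-1); return ((g>135)|(g<60))&(np.abs(i[...,0]-i[...,2])<40)
for n in d:
    print(n,'table',np.median(d[n]['image'].reshape(-1,3),0)); meas(d[n],brown,.008)
    print('obj'); meas(d[n],obj,.03,30)
```

```text
top table [127. 121. 119.]
[408. 189.] ctr [ 546.3 -454.6] size [69.  69.4] yaw long 178.1
[336. 162.] ctr [ 635.8 -233.8] size [78.9 78.9] yaw long 93.5
[180. 162.] ctr [643.  244.6] size [ 54.  145.1] yaw long 154.0
[259. 151.] ctr [6.707e+02 5.000e-01] size [ 87.1 135.4] yaw long 135.8
obj
[262. 358.] ctr [51.6  3.7] size [233.2 159.2] yaw long 89.2
[ 21. 348.] ctr [ 61.3 735.3] size [163.3 143.3] yaw long 88.0
[ 73. 333.] ctr [123.3 575.6] size [46.3 69.2] yaw long 123.5
[ 66. 312.] ctr [189.8 598.3] size [15.  38.2] yaw long 104.9
[ 47. 317.] ctr [172.  659.2] size [42.1 65.6] yaw long 112.6
[ 36. 302.] ctr [218.  692.3] size [45.  45.2] yaw long 151.6
[499. 293.] ctr [ 222.5 -722.2] size [77.2 22.5] yaw long 80.9
[ 70. 295.] ctr [241.3 581.6] size [42.  32.4] yaw long 24.8
[ 94. 311.] ctr [191.1 512.8] size [ 40.8 217.7] yaw long 179.0
[159. 256.] ctr [358.7 305.9] size [44.3 52.3] yaw long 95.0
[483. 263.] ctr [ 313.3 -676.5] size [ 37.3 161.6] yaw long 166.0
[218. 224.] ctr [453.4 126.2] size [117.4  31.2] yaw long 13.9
[347. 207.] ctr [ 494.5 -261.4] size [27.9 27. ] yaw lon
[... 854 characters left out ...]
 size [232.5 154.4] yaw long 17.4
scene table [141. 138. 137.]
[352. 227.] ctr [644.4 243.9] size [ 52.8 146.6] yaw long 154.5
[255. 225.] ctr [6.724e+02 1.000e-01] size [ 88.3 135.6] yaw long 135.9
[168. 202.] ctr [ 638.  -234.5] size [80.3 79.4] yaw long 3.5
[ 99. 164.] ctr [ 549.  -455.2] size [71.1 68.7] yaw long 50.7
obj
[482. 380.] ctr [970.4 517.3] size [ 20.  127.3] yaw long 96.8
[475.  90.] ctr [141.3 604.8] size [16.4 39.7] yaw long 96.3
[495.  97.] ctr [160.2 674.1] size [ 91.4 203.3] yaw long 133.4
[496.  73.] ctr [ 53.4 682.9] size [46.5 48. ] yaw long 143.5
[467.  76.] ctr [ 86.1 583.6] size [47.1 90.5] yaw long 154.2
[ 9. 36.] ctr [ 107.8 -927.7] size [83.7 43.9] yaw long 84.9
```

View pics/crop.png

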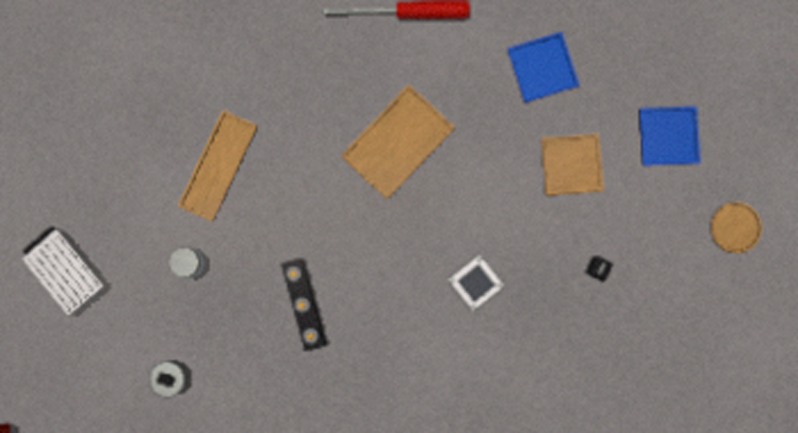

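The crop confirms the choices: ribbed ECU with its black end at upper left, round motor with black block, coil bar with three studs, square box with dark plate, and relay and jar standing apart. Brown trays only. I'll move over the ECU and refine with the wrist camera.

>>> {"op": "play_rows", "data": {"series": [1,336,-149,0,55,1,336,-149,0,55,1,336,-149,0,55,1,336,-149,0,55,1,336,-149,0,55,1,336,-149,0,55,1,336,-149,0,55,1,336,-149,0,55,1,336,-149,0,55,1,336,-149,0,55,1,336,-149,0,55,1,336,-149,0,55], "grip_force": 40}}

```text
time: 1.3
tool_pos: [0.5015, 0.4546, 0.2394]
ee_rot: [3.141, -0.0, -2.45]
force: [-0.4, 0.4, 0.4]
grip_width: 0.999
finger_force: 0.0
```

Run:
```python
from h import *
import pickle
c=grab('wrist','w1.png');pickle.dump(c,open('w1.pkl','wb'))
print(-np.array(c['R']).T@np.array(c['t']).ravel(),np.array(c['R']).round(2))
```

```text
[0.43739263 0.40108746 0.37390292] [[-0.64  0.77  0.  ]
 [ 0.73  0.6   0.32]
 [ 0.25  0.21 -0.95]]
```

View pics/w1.png

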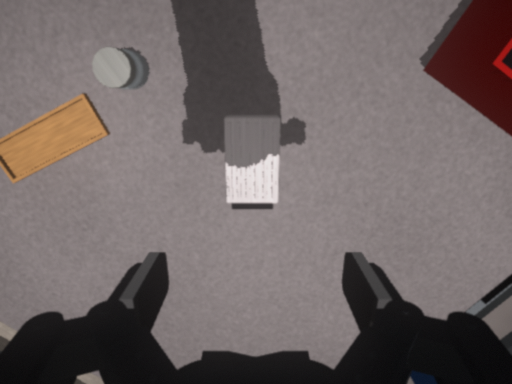

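The wrist view shows the ECU's top face at about (225–279, 116–204), half in the arm's shadow, with its connector at the lower edge. The jar (112,67) and coil tray (50,138) are clear of it.

Run:
```python
from h import *
import pickle
c=pickle.load(open('w1.pkl','rb'))
P=onz(c,[(224.5,116),(279.5,116),(279,203.5),(225.5,203.5)],.034)*1000
print(P.round(1),P.mean(0).round(1))
v=P[[2,3]].mean(0)-P[[0,1]].mean(0);print(np.hypot(*v[:2]),np.degrees(np.arctan2(v[1],v[0]))%180)
s=ctrl.get_state();print(s['tool_pos'],np.degrees(s['ee_rot']))
# edge profile check
g=c['image'].mean(-1)
for r in (175,185,195):print(g[r,218:288].round(0).astype(int).tolist()[:12],g[r,272:286].astype(int).tolist())
```

```text
[[480.9 394.8  34. ]
 [443.1 440.5  34. ]
 [519.5 506.4  34. ]
 [559.8 457.6  34. ]] [500.8 449.8  34. ]
100.90104116718885 39.61341483906739
[0.50169387 0.45445859 0.2394245 ] [ 1.79968364e+02 -1.99991962e-03 -1.40373542e+02]
[139, 139, 139, 135, 134, 132, 137, 165, 200, 216, 220, 223] [198, 219, 225, 224, 221, 210, 179, 148, 138, 137, 137, 138, 138, 140]
[136, 137, 135, 133, 131, 131, 133, 138, 163, 192, 207, 213] [213, 220, 221, 221, 220, 206, 171, 139, 133, 136, 136, 136, 135, 134]
[139, 137, 136, 134, 132, 131, 132, 134, 156, 192, 207, 211] [207, 215, 219, 221, 220, 205, 172, 145, 138, 139, 140, 142, 143, 143]
```

>>> {"op": "play_rows", "data": {"series": [1,2,-1,-50,0,1,2,-1,-100,0,1,2,-1,-150,0,1,2,-1,-185,0,1,2,-1,-205,0,1,2,-1,-217,0,1,2,-1,-226,0,1,2,-1,-226,0]}}

```text
time: 2.15
tool_pos: [0.5048, 0.4525, 0.013]
ee_rot: [3.142, -0.0, -2.452]
force: [-0.3, 0.1, 0.0]
grip_width: 1.004
finger_force: 0.0
```

>>> {"op": "play_rows", "data": {"series": [0,0,0,0,0,0,0,0,0,0,0,0,0,0,0,0,0,0,0,0,0,0,0,0,0,0,0,0,0,0,0,0,0,0,0], "grip_force": 40}}

```text
time: 2.85
tool_pos: [0.5059, 0.4531, 0.0151]
ee_rot: [3.141, 0.003, -2.452]
force: [-1.7, -0.0, 5.9]
grip_width: 0.715
finger_force: 46.3
```

>>> {"op": "play_rows", "data": {"series": [0,0,0,5,0,0,0,0,10,0,0,0,0,30,0,0,0,0,60,0,0,0,0,100,0,0,0,0,140,0,0,0,0,140,0,0,0,0,140,0]}}

```text
time: 3.65
tool_pos: [0.5054, 0.4522, 0.1543]
ee_rot: [3.142, 0.002, -2.453]
force: [0.0, -0.4, -4.1]
grip_width: 0.716
finger_force: 45.3
```

Run:
```python
from h import *
import pickle
c=grab('wrist');pickle.dump(c,open('w2.pkl','wb'))
s=grab('scene');pickle.dump(s,open('s2.pkl','wb'))
st=ctrl.get_state();p=proj(s,st['tool_pos'])[0];print(p,st['tool_pos'],st['force'],ctrl.finger_overhang)
x,y=p.astype(int)
a=cv2.resize(s['image'][max(0,y-50):y+50,max(0,x-65):x+65],(520,400),interpolation=cv2.INTER_CUBIC)[:,:400]
b=c['image'][100:384,80:432]; b=cv2.resize(b,(400,323)); b=cv2.copyMakeBorder(b,0,400-323,0,0,cv2.BORDER_CONSTANT)
cv2.imwrite('pics/held1.png',cv2.cvtColor(np.hstack([a,b]),cv2.COLOR_RGB2BGR))
```

```text
[452.35992344 158.35305562] [0.50433463 0.45122937 0.15162314] [ 0.14630983  0.1574321  -4.09669999] 0.008
```

View pics/held1.png

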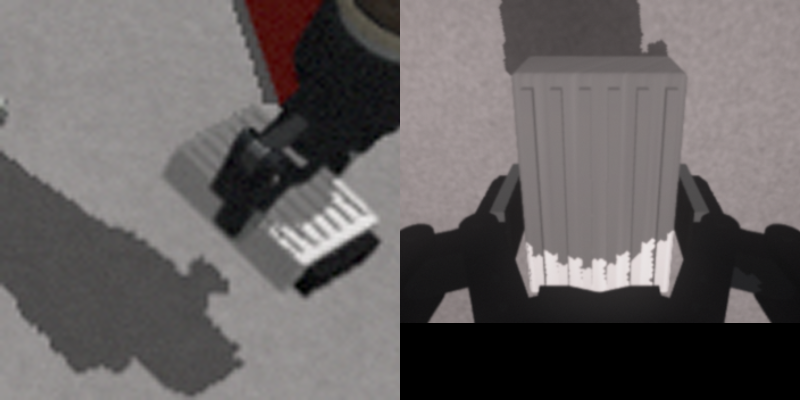

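Run:
```python
from h import *
import pickle
s=pickle.load(open('s2.pkl','rb'))
T=np.array([.5044,.4512,.1518]);a=np.radians(129.6);u=np.array([np.cos(a),np.sin(a),0]);v=np.array([-u[1],u[0],0])
o=np.array([452-65,158-50])
f=lambda X:((proj(s,X)-o+.5)*4).round(0).tolist()
for sg in(1,-1):
  for z in (0,-.008,-.014,-.02):
    print(sg,z,f([T+sg*u*w+v*q+[0,0,z] for w,q in((.031,-.011),(.031,.011),(.042,-.011),(.042,.011))]))
  print('ecu bottom edge at dz -13/-15:',[f([T+sg*u*.031+v*q+[0,0,z] for q in(-.055,.055)]) for z in(-.013,-.015)])
```

```text
1 0 [[313.0, 194.0], [287.0, 169.0], [326.0, 186.0], [300.0, 161.0]]
1 -0.008 [[308.0, 202.0], [282.0, 176.0], [321.0, 194.0], [294.0, 169.0]]
1 -0.014 [[304.0, 207.0], [278.0, 182.0], [317.0, 200.0], [290.0, 175.0]]
1 -0.02 [[300.0, 213.0], [274.0, 188.0], [312.0, 205.0], [287.0, 180.0]]
ecu bottom edge at dz -13/-15: [[[358.0, 258.0], [227.0, 132.0]], [[357.0, 260.0], [226.0, 134.0]]]
-1 0 [[239.0, 239.0], [213.0, 213.0], [226.0, 247.0], [200.0, 221.0]]
-1 -0.008 [[234.0, 246.0], [208.0, 220.0], [221.0, 255.0], [195.0, 228.0]]
-1 -0.014 [[231.0, 252.0], [205.0, 226.0], [217.0, 260.0], [191.0, 234.0]]
-1 -0.02 [[227.0, 258.0], [201.0, 231.0], [214.0, 266.0], [188.0, 239.0]]
ecu bottom edge at dz -13/-15: [[[285.0, 305.0], [155.0, 174.0]], [[283.0, 307.0], [153.0, 176.0]]]
```

Run:
```python
from h import *
import pickle
s=pickle.load(open('s2.pkl','rb'))['image'][108:208,387:517]
b=cv2.resize(s[35:80,35:100],None,fx=10,fy=10,interpolation=cv2.INTER_CUBIC)
b=np.clip(b.astype(float)*2,0,255).astype(np.uint8)
cv2.imwrite('pics/tip.png',cv2.cvtColor(b,cv2.COLOR_RGB2BGR))
```

```text
(no output)
```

View pics/tip.png

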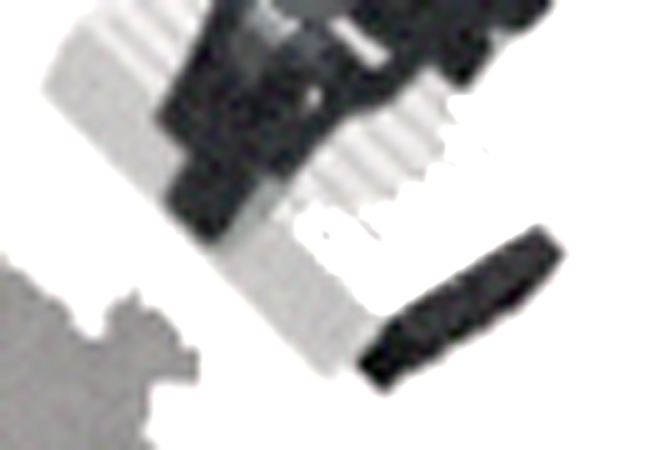

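The close-up shows the fingertips 8–10 mm above the ECU's lower edge, so they will clear the tray's rim. Now I'll carry it to its tray.

>>> {"op": "play_rows", "data": {"series": [0,8,-22,0,-4,0,22,-60,0,-11,0,37,-100,0,-18,0,52,-140,0,-26,0,66,-180,0,-34,0,81,-220,0,-42,0,96,-260,0,-50,0,111,-300,0,-58,0,125,-340,0,-66,0,140,-380,0,-72,0,153,-415,0,-78,0,162,-440,0,-82,0,166,-451,0,-83.5,0,166,-451,0,-83.5,0,166,-451,0,-83.5,0,166,-451,0,-83.5]}}

```text
time: 5.35
tool_pos: [0.6707, 0.0041, 0.153]
ee_rot: [3.141, -0.002, 2.377]
force: [-0.9, 0.8, -4.1]
grip_width: 0.719
finger_force: 45.2
```

>>> {"op": "play_rows", "data": {"series": [0,0,0,-35,0,0,0,0,-70,0,0,0,0,-95,0,0,0,0,-110,0,0,0,0,-115,0,0,0,0,-115,0]}}

```text
time: 5.95
tool_pos: [0.6713, 0.002, 0.0383]
ee_rot: [3.141, -0.0, 2.374]
force: [0.3, -0.0, -3.8]
grip_width: 0.714
finger_force: 45.1
```

Run:
```python
from h import *
s=ctrl.get_state();print(s['tool_pos'],np.degrees(s['ee_rot']),s['force'])
```

```text
[0.67130595 0.00196858 0.03833447] [ 1.79994253e+02 -1.48675437e-02  1.36048018e+02] [ 0.28093142 -0.02017019 -3.78825837]
```

>>> {"op": "play_rows", "data": {"series": [0,0,-1.5,-6,0,0,0,-1.5,-11,0,0,0,-1.5,-15,0,0,0,-1.5,-18,0,0,0,-1.5,-20,0,0,0,-1.5,-21.5,0,0,0,-1.5,-21.5,0,0,0,-1.5,-21.5,0]}}

```text
time: 6.75
tool_pos: [0.6712, -0.0002, 0.0171]
ee_rot: [3.141, -0.0, 2.373]
force: [-2.2, 0.3, 0.4]
grip_width: 0.713
finger_force: 45.7
```

>>> {"op": "play_rows", "data": {"series": [1,0,0,0,0,1,0,0,0,0,1,0,0,0,0,1,0,0,0,0,1,0,0,0,0,1,0,0,0,0,1,0,0,15,0,1,0,0,50,0,1,0,0,100,0,1,-40,23,140,10,1,-80,46,170,20,1,-120,70,200,30,1,-160,93,220,40,1,-200,117,220,50,1,-218,127,220,58,1,-218,127,220,58,1,-218,127,220,58]}}

```text
time: 8.45
tool_pos: [0.4529, 0.1272, 0.2385]
ee_rot: [3.141, 0.003, -2.895]
force: [0.1, -0.2, -0.1]
grip_width: 1.0
finger_force: 0.0
```

Run:
```python
from h import *
import pickle
c=grab('wrist');pickle.dump(c,open('w3.pkl','wb'))
t=grab('top');pickle.dump(t,open('t3.pkl','wb'))
a=cv2.resize(t['image'][115:195,210:310],(400,320),interpolation=cv2.INTER_CUBIC); a=cv2.copyMakeBorder(a,0,64,0,0,cv2.BORDER_CONSTANT)
cv2.imwrite('pics/p3.png',cv2.cvtColor(np.hstack([a,c['image'][:,56:456]]),cv2.COLOR_RGB2BGR))
s=ctrl.get_state();print(s['tool_pos'],np.degrees(s['ee_rot']),s['force'])
```

```text
[0.45380356 0.12622311 0.23763757] [-1.79994207e+02  8.64308454e-02 -1.66262364e+02] [ 0.10144651 -0.86656734  0.13915851]
```

View pics/p3.png

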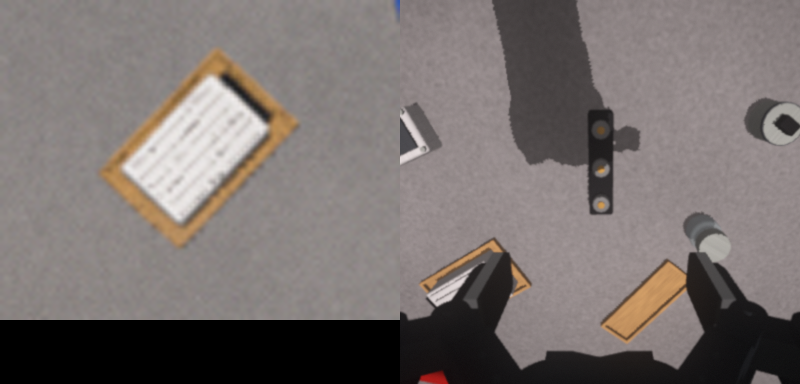

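The ECU lies centred in its tray (left panel). In the wrist view the coil's studs are at full-image (257,129), (257,168) and (257,205), and the motor top is at (438,124).

Run:
```python
from h import *
import pickle
c=pickle.load(open('w3.pkl','rb'))
P=onz(c,[(257,129),(257,168),(257,205)],.047)*1000;print(P.round(1))
v=P[2]-P[0];print(np.degrees(np.arctan2(v[1],v[0]))%180)
print((onz(c,[(243.5,110),(269,110),(269.5,213),(243.5,213)],.034)*1000).round(1))
print('motor top',onz(c,[(438,123)],.038)*1000, 'block',onz(c,[(444,125)],.05)*1000)
t=pickle.load(open('c0.pkl','rb'))['top'];print('motor by top view',onz(t,[(160,256)],.044)*1000)
```

```text
[[412.4 118.9  47. ]
 [453.2 129.3  47. ]
 [495.1 139.9  47. ]]
14.259188203715743
[[398.1 100.5  34. ]
 [391.4 126.9  34. ]
 [506.3 158.2  34. ]
 [513.9 128.2  34. ]]
motor top [[359.05272808 306.87934563  38.        ]] block [[359.80454353 306.7329529   50.        ]]
motor by top view [[359.13003263 300.45090442  44.        ]]
```

>>> {"op": "play_rows", "data": {"series": [1,-1,3,-50,0.5,1,-1,3,-100,0.5,1,-1,3,-150,0.5,1,-1,3,-185,0.5,1,-1,3,-205,0.5,1,-1,3,-216,0.5,1,-1,3,-222,0.5,1,-1,3,-222,0.5]}}

```text
time: 9.35
tool_pos: [0.4526, 0.1295, 0.0147]
ee_rot: [-3.141, -0.0, -2.89]
force: [-0.1, 0.5, 0.5]
grip_width: 0.999
finger_force: 0.0
```

>>> {"op": "play_rows", "data": {"series": [0,0,0,0,0,0,0,0,0,0,0,0,0,0,0,0,0,0,0,0,0,0,0,0,0,0,0,0,0,0,0,0,0,0,0,0,0,0,0,0,0,0,0,0,0,0,0,0,0,0], "grip_force": 40}}

```text
time: 10.35
tool_pos: [0.4526, 0.1298, 0.0155]
ee_rot: [3.141, 0.001, -2.889]
force: [-0.9, -1.1, 6.5]
grip_width: 0.324
finger_force: 39.8
```

>>> {"op": "play_rows", "data": {"series": [0,0,0,5,0,0,0,0,15,0,0,0,0,40,0,0,0,0,80,0,0,10,6,110,-2,0,35,21,125,-8,0,70,42,125,-16,0,105,63,125,-24,0,140,84,125,-31,0,168,101,125,-36,0,185,111,125,-39,0,191,115,125,-40.3,0,191,115,110,-40.3,0,191,115,80,-40.3,0,191,115,50,-40.3,0,191,115,30,-40.3,0,191,115,22,-40.3,0,191,115,20,-40.3,0,191,115,20,-40.3]}}

```text
time: 12.25
tool_pos: [0.6432, 0.2444, 0.0354]
ee_rot: [3.141, 0.0, 2.691]
force: [0.2, -0.1, -2.0]
grip_width: 0.319
finger_force: 40.0
```

Run:
```python
from h import *
s=ctrl.get_state();print(s['tool_pos'],np.degrees(s['ee_rot']),s['force'],s['grip_width'])
```

```text
[0.64323864 0.24440904 0.03539309] [1.79981246e+02 1.66264448e-02 1.54187236e+02] [ 0.18110815 -0.05931525 -2.00939764] 0.3193510339869076
```

>>> {"op": "play_rows", "data": {"series": [0,0,0,-6,0,0,0,0,-11,0,0,0,0,-14,0,0,0,0,-16,0,0,0,0,-17.5,0,0,0,0,-18,0,0,0,0,-18,0]}}

```text
time: 12.95
tool_pos: [0.6431, 0.2448, 0.0176]
ee_rot: [3.141, -0.0, 2.691]
force: [-3.6, -1.0, 5.0]
grip_width: 0.323
finger_force: 41.0
```

>>> {"op": "play_rows", "data": {"series": [1,0,0,0,0,1,0,0,0,0,1,0,0,0,0,1,0,0,0,0,1,0,0,0,0,1,0,0,0,0,1,0,0,15,0,1,0,0,50,0,1,0,0,100,0,1,0,0,150,0,1,-40,9,180,0,1,-85,19,200,0,1,-130,28,210,0,1,-178,39,220,0,1,-226,49,220,0,1,-265,58,220,0,1,-284,62,220,0,1,-284,62,220,0,1,-284,62,220,0]}}

```text
time: 14.85
tool_pos: [0.3597, 0.3068, 0.2379]
ee_rot: [3.14, 0.001, 2.691]
force: [0.0, -0.7, -0.2]
grip_width: 0.995
finger_force: 0.0
```

Run:
```python
from h import *
import pickle
c=grab('wrist');pickle.dump(c,open('w4.pkl','wb'))
t=grab('top');pickle.dump(t,open('t4.pkl','wb'))
a=cv2.resize(t['image'][122:202,140:240],(400,320),interpolation=cv2.INTER_CUBIC); a=cv2.copyMakeBorder(a,0,64,0,0,cv2.BORDER_CONSTANT)
cv2.imwrite('pics/p4.png',cv2.cvtColor(np.hstack([a,c['image'][:,56:456]]),cv2.COLOR_RGB2BGR))
s=ctrl.get_state();print(s['tool_pos'],np.degrees(s['ee_rot']),s['force'])
```

```text
[0.36048463 0.30634458 0.23733035] [1.79948971e+02 4.15257941e-02 1.54096235e+02] [-0.16851733  0.02223066 -0.53674429]
```

View pics/p4.png

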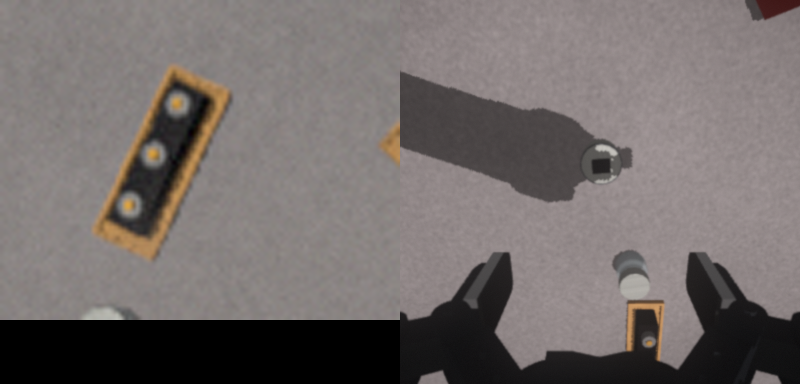

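The coil bar lies inside its tray (left panel). In the wrist view the motor's top is centred near full-image (257,161), with its block at (257,166).

Run:
```python
from h import *
import pickle
c=pickle.load(open('w4.pkl','rb'))
print(onz(c,[(257,162)],.038)*1000, onz(c,[(257.5,166)],.05)*1000,(onz(c,[(236.5,162),(278,162)],.038)*1000).round(1))
```

```text
[[357.1835696  310.60036209  38.        ]] [[358.78011231 310.31361961  50.        ]] [[347.3 290.1  38. ]
 [367.4 331.6  38. ]]
```

>>> {"op": "play_rows", "data": {"series": [1,-2,3,-50,0,1,-2,3,-100,0,1,-2,3,-150,0,1,-2,3,-185,0,1,-2,3,-205,0,1,-2,3,-216,0,1,-2,3,-223,0,1,-2,3,-223,0]}}

```text
time: 15.75
tool_pos: [0.3578, 0.3095, 0.0136]
ee_rot: [-3.141, 0.0, 2.69]
force: [0.8, 0.1, 0.2]
grip_width: 0.996
finger_force: 0.0
```

>>> {"op": "play_rows", "data": {"series": [0,0,0,0,0,0,0,0,0,0,0,0,0,0,0,0,0,0,0,0,0,0,0,0,0,0,0,0,0,0,0,0,0,0,0,0,0,0,0,0,0,0,0,0,0], "grip_force": 40}}

```text
time: 16.65
tool_pos: [0.3577, 0.3103, 0.0149]
ee_rot: [3.14, 0.0, 2.691]
force: [-1.0, -0.5, 6.5]
grip_width: 0.529
finger_force: 40.0
```

>>> {"op": "play_rows", "data": {"series": [0,0,0,5,0,0,0,0,15,0,0,0,0,40,0,0,0,0,80,0,0,2,-8,110,0,0,7,-28,125,-3,0,15,-60,125,-7,0,25,-100,125,-12,0,36,-145,125,-17,0,47,-190,125,-22,0,58,-235,125,-27,0,70,-280,125,-32,0,81,-325,125,-37,0,92,-370,125,-42,0,103,-415,125,-47,0,114,-460,125,-52,0,126,-505,125,-57,0,137,-550,125,-62,0,148,-595,125,-67,0,159,-640,125,-72]}}

```text
time: 18.65
tool_pos: [0.5164, -0.3316, 0.1395]
ee_rot: [3.141, -0.001, 1.431]
force: [0.5, -0.1, -1.3]
grip_width: 0.528
finger_force: 41.4
```

>>> {"op": "play_rows", "data": {"series": [0,11,-45,0,-4,0,20,-83,0,-6,0,27,-110,0,-8,0,31,-125,0,-8,0,31,-125,-10,-8,0,31,-125,-40,-8,0,31,-125,-75,-8,0,31,-125,-95,-8,0,31,-125,-103,-8,0,31,-125,-105,-8,0,31,-125,-105,-8]}}

```text
time: 19.75
tool_pos: [0.5476, -0.4552, 0.0347]
ee_rot: [3.141, 0.0, 1.295]
force: [0.3, 0.5, -1.7]
grip_width: 0.526
finger_force: 41.4
```

Run:
```python
from h import *
s=ctrl.get_state();print(s['tool_pos'],np.degrees(s['ee_rot']),s['force'],s['grip_width'],s['joint_pos'].round(2))
```

```text
[ 0.54761524 -0.45516411  0.03468812] [1.79950348e+02 9.88082636e-03 7.42104921e+01] [ 0.32338087  0.50574705 -1.74672225] 0.5261010794440165 [ 0.27  0.83  0.58  1.55 -0.54  0.92  0.75]
```

>>> {"op": "play_rows", "data": {"series": [0,0,0,-6,0,0,0,0,-11,0,0,0,0,-14,0,0,0,0,-16,0,0,0,0,-17.5,0,0,0,0,-18,0,0,0,0,-18,0]}}

```text
time: 20.45
tool_pos: [0.5471, -0.4552, 0.017]
ee_rot: [3.141, -0.001, 1.295]
force: [-4.5, 3.3, 7.2]
grip_width: 0.524
finger_force: 42.5
```

>>> {"op": "play_rows", "data": {"series": [1,0,0,0,0,1,0,0,0,0,1,0,0,0,0,1,0,0,0,0,1,0,0,0,0,1,0,0,0,0,1,0,0,15,0,1,0,0,50,0,1,0,0,100,0,1,-5,20,145,0,1,-13,65,165,-6,1,-21,110,185,-12,1,-30,155,205,-18,1,-39,200,220,-24,1,-47,245,220,-30,1,-56,290,220,-36,1,-64,330,220,-37,1,-68,355,220,-37,1,-68,355,220,-37,1,-68,355,220,-37]}}

```text
time: 22.45
tool_pos: [0.4794, -0.1001, 0.2366]
ee_rot: [3.141, -0.002, 0.65]
force: [0.7, -1.2, -0.3]
grip_width: 1.001
finger_force: 0.0
```

Run:
```python
from h import *
import pickle
c=grab('wrist');pickle.dump(c,open('w5.pkl','wb'))
t=grab('top');pickle.dump(t,open('t5.pkl','wb'))
a=cv2.resize(t['image'][150:230,330:430],(400,320),interpolation=cv2.INTER_CUBIC); a=cv2.copyMakeBorder(a,0,64,0,0,cv2.BORDER_CONSTANT)
cv2.imwrite('pics/p5.png',cv2.cvtColor(np.hstack([a,c['image'][:,56:456]]),cv2.COLOR_RGB2BGR))
s=ctrl.get_state();print(s['tool_pos'],np.degrees(s['ee_rot']),s['force'])
```

```text
[ 0.47935363 -0.10159524  0.23643917] [ 1.79955994e+02 -4.69308531e-02  3.70952945e+01] [ 0.79590513  0.07603571 -0.2829205 ]
```

View pics/p5.png

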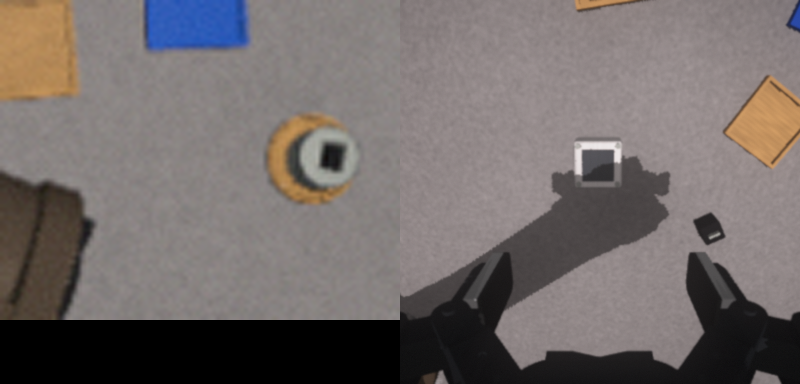

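The motor stands upright in its dish; its offset to the right in the picture is parallax, which I'll check by calculation. The sensor box's top face is at full-image (230–278, 139–186).

Run:
```python
from h import *
import pickle
c=pickle.load(open('w5.pkl','rb'))
P=onz(c,[(230.5,139.5),(277.5,139.5),(278,186.5),(230,186.5)],.037)*1000
print(P.round(1),P.mean(0).round(1),np.degrees(np.arctan2(*(P[1]-P[0])[1::-1])),onz(c,[(254,166)],.037)*1000)
t=pickle.load(open('t5.pkl','rb'))
print('motor block (412.5,188.5)',onz(t,[(330+333/4-.4,150+156/4-.4)],.052)*1000,'top circ',onz(t,[(330+328/4-.4,150+157/4-.4)],.04)*1000)
```

```text
[[ 486.8  -61.4   37. ]
 [ 517.7 -102.    37. ]
 [ 476.2 -135.8   37. ]
 [ 443.1  -92.3   37. ]] [481.  -97.9  37. ] -52.75528571724365 [[478.75070272 -99.56386515  37.        ]]
motor block (412.5,188.5) [[ 546.08882934 -455.95566528   52.        ]] top circ [[ 545.99430779 -456.18949413   40.        ]]
```

>>> {"op": "play_rows", "data": {"series": [1,0,1.5,-50,0,1,0,1.5,-100,0,1,0,1.5,-150,0,1,0,1.5,-185,0,1,0,1.5,-205,0,1,0,1.5,-216,0,1,0,1.5,-223,0,1,0,1.5,-223,0]}}

```text
time: 23.35
tool_pos: [0.4793, -0.0996, 0.0128]
ee_rot: [3.141, 0.0, 0.648]
force: [0.2, -1.0, 0.5]
grip_width: 0.999
finger_force: 0.0
```

>>> {"op": "play_rows", "data": {"series": [0,0,0,0,0,0,0,0,0,0,0,0,0,0,0,0,0,0,0,0,0,0,0,0,0,0,0,0,0,0,0,0,0,0,0,0,0,0,0,0], "grip_force": 40}}

```text
time: 24.15
tool_pos: [0.48, -0.0987, 0.0139]
ee_rot: [3.141, -0.002, 0.649]
force: [-0.0, -0.8, 5.7]
grip_width: 0.626
finger_force: 41.5
```

>>> {"op": "play_rows", "data": {"series": [0,0,0,5,0,0,0,0,15,0,0,0,0,40,0,0,0,0,80,0,0,8,-7,110,2,0,30,-26,125,9,0,60,-51,125,17,0,90,-77,125,25,0,115,-98,125,33,0,137,-117,125,41,0,152,-129,125,49,0,157,-134,125,56.3,0,157,-134,110,56.3,0,157,-134,80,56.3,0,157,-134,50,56.3,0,157,-134,30,56.3,0,157,-134,22,56.3,0,157,-134,20,56.3,0,157,-134,20,56.3]}}

```text
time: 26.05
tool_pos: [0.6363, -0.2327, 0.0333]
ee_rot: [3.141, 0.001, 1.631]
force: [1.0, -0.2, -0.2]
grip_width: 0.622
finger_force: 42.7
```

Run:
```python
from h import *
s=ctrl.get_state();print(s['tool_pos'],np.degrees(s['ee_rot']),s['force'],s['grip_width'])
```

```text
[ 0.63634733 -0.23273476  0.03333169] [1.79978971e+02 2.94421736e-02 9.34273594e+01] [ 1.0222958  -0.16818239 -0.16018698] 0.6217395601589736
```

>>> {"op": "play_rows", "data": {"series": [0,0.5,-1,-6,0,0,0.5,-1,-11,0,0,0.5,-1,-14,0,0,0.5,-1,-16,0,0,0.5,-1,-17,0,0,0.5,-1,-17.5,0,0,0.5,-1,-17.5,0]}}

```text
time: 26.75
tool_pos: [0.6366, -0.2337, 0.016]
ee_rot: [-3.142, -0.001, 1.631]
force: [-2.3, 1.9, 5.2]
grip_width: 0.623
finger_force: 43.3
```

Contact made. Releasing, rising and moving clear for a last check.

>>> {"op": "play_rows", "data": {"series": [1,0,0,0,0,1,0,0,0,0,1,0,0,0,0,1,0,0,0,0,1,0,0,0,0,1,0,0,0,0,1,0,0,15,0,1,0,0,50,0,1,0,0,100,0,1,0,0,150,0,1,0,0,200,0,1,-50,0,230,0,1,-100,0,250,0,1,-150,0,250,0,1,-190,0,250,0,1,-190,0,250,0,1,-190,0,250,0]}}

```text
time: 28.45
tool_pos: [0.4461, -0.234, 0.2669]
ee_rot: [3.138, -0.001, 1.63]
force: [0.5, 1.0, -0.4]
grip_width: 1.0
finger_force: 0.0
```

Run:
```python
from h import *
c=grab('top');s=grab('scene')
a=cv2.resize(c['image'][110:270,90:440],(788,360),interpolation=cv2.INTER_CUBIC)
b=cv2.resize(s['image'][120:270,70:460],(788,303),interpolation=cv2.INTER_CUBIC)[:240] if 0 else cv2.resize(s['image'][140:258,70:460],(788,238),interpolation=cv2.INTER_CUBIC)
cv2.imwrite('pics/end.png',cv2.cvtColor(np.vstack([a,b]),cv2.COLOR_RGB2BGR))
st=ctrl.get_state();print(st['time'],st['tool_pos'],st['force'])
```

```text
28.55 [ 0.44792891 -0.23363924  0.26617666] [ 0.28538688 -0.32517763  0.59151518]
```

View pics/end.png

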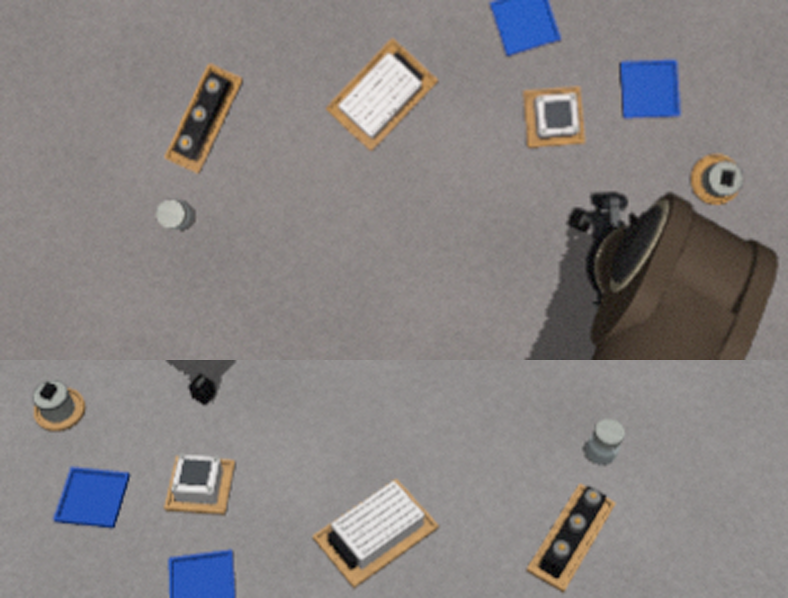

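All four parts stand inside their brown trays, with the jar and relay still in place. I'll do a quick numeric check of the coil and sensor box, then hand in.

Run:
```python
from h import *
c=grab('top')
f=lambda x,y,z:(onz(c,[(x/2.2514+90-.3,y/2.25+110-.3)],z)*1000).round(1)
P=[f(212,86,.049),f(199,114,.049),f(185.5,142,.049)]
print('coil tray 643.0 244.6 yaw154',P,np.degrees(np.arctan2(*(P[0]-P[2])[0,1::-1]))%180)
print('sensor tray 635.8 -233.8',f(557,114.5,.039))
```

```text
coil tray 643.0 244.6 yaw154 [array([[680.2, 225. ,  49. ]]), array([[643.1, 242.6,  49. ]]), array([[606.1, 260.9,  49. ]])] 154.15071980293
sensor tray 635.8 -233.8 [[ 634.9 -233.2   39. ]]
```

```bash
python3 -c "
from workcell import ctrl
print(ctrl.close_job())"
```

```text
the job is handed in; nothing more can be done
None
```

The job is handed in at about 29 s: the ECU, sensor box, coil bar and motor each lie upright in their own brown tray (coil, sensor box and motor measured within about 2 mm of centre, the ECU checked by eye), and the jar and relay were left alone.

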